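Weigh two coin tubes against each other and rack the heavier

ROBOT

A 6-joint arm with a two-finger parallel gripper is mounted at the origin on the work surface. World frame = base frame: x ahead of the robot, y to its left, z up, the work surface at z = 0. Lengths are in mm, angles in rad, forces in N, time in s.
With the tool pointing down it reaches from about 325 to 775 mm from the base axis. Payload 9.3 kg.
Tool frame: the origin (TCP) lies midway between the tips of the shut fingers; the grasp point (between the pads) lies 19 mm behind it; z points along the fingers, y is the line along which they close (so a half turn about z gives the same grasp; the last joint's range is limited). The gripper opens to 85 mm and grips with 20 to 120 N. Pads are 22 mm wide; open, the fingers measure 114 mm over their backs; the gripper's body (76 mm by 85 mm) begins 54 mm behind the grasp point. The pads swing forward as they close: fully open they stand 13 mm farther back than shut.
Start: joints at [1.007, 0.259, 0.021, 1.334, 0, 1.418], TCP at [219.639, 504.237, 231.279] pointing down, gripper open.
Joint ranges: [-3.04, 3.04], [-0.91, 1.82], [-1.04, 1.36], [-1.92, 1.95], [-1.52, 1.45], [-3.14, 3.14]. Speed limits (rad/s): [2.22, 2.22, 2.79, 3.14, 3.14, 3.14].

INTERFACE

Orientations are given as a unit quaternion [w, x, y, z].
In Python, from station import manip gives the robot as it stands. The module is installed in compiled form; this text tells all that it offers.
- The arm moves only by the tool servo_tool, never from a script. Its argument "commands" is a list of rows, each an object of numbers: "dx", "dy", "dz": the shift along the tool's x, y, z in a scale on which 1.0 is 75 cm; "wx", "wy", "wz": the turn, a rotation vector about the tool's x, y, z in fractions of the full range, 1 being pi rad. A call has 1 to 10 rows; each row is the pose to reach, as a shift and turn from the pose commanded when the call began, along the tool's axes at that moment; what a row does not reach only later rows make up. A row lasts 1/8 s, in which the tool goes at most 62.5 mm and 10.7 degrees, less where a joint would pass 70% of its speed; a pose out of reach is approached as far as the arm can. A shift or turn number past 1, either way, is cut back to 1. A call with a gripper value outside its range is refused whole. "gripper" is the finger opening in cm, from 0 to 8.54, set as the call begins (left out, the last holds). The fingers move at their own pace and stop on an object; the grip force is fixed at half the most. Time passes only in rows, so rows that repeat a pose let the fingers close. It gives the time, the measured TCP pose, the force, the opening and the grip force at its end, in the units of the state.
- manip.sense(): the state, without advancing time (a new reading comes with each control period).
- manip.capture(name): name is "scene" or "top" or "wrist"; returns the picture (420x560x3 uint8, red, green, blue); there is no depth.
- manip.get_calibration(name): a dict with "camera_matrix" (3x3 intrinsics, pixels), "rvec" (rotation vector, rad) and "tvec" (3), from world to camera coordinates, as OpenCV has them. Camera axes: x right, y down, z forward; pixel columns grow to the right and rows downward; lengths in mm; the calibration is good to about 2 mm. A picture is of the moment at which its call begins: read the wrist's pose just before it. get_calibration takes no time and is no camera call; for the wrist camera it gives the pose at the moment of the call.
- manip.hand_in(): hands the job in; it is judged then, once.
The state is a dict: "t": time; "qpos": joint angles; "joint_velocities": joint speeds; "effort": joint torques, N m; "tool_pos": TCP position; "ee_rot": TCP orientation; "wrist_force": force on the tool from outside, world axes, zero at the start; "moment": the same for the moment, N m; "finger_gap": finger opening in mm; "grasp_force": force on a finger pad.
Only numpy, scipy, OpenCV 4.12 (cv2) and the standard library are available. Lean on these libraries where they do the work, as an engineer would, in place of code of your own. Each camera call takes 0.05 s, during which the arm holds its last target. There are 200 camera calls.

TASK

Two coin tubes on the blue pad look alike, but one holds the heavier silver coins. Set them on opposite pans of the balance, letting each pan down by hand onto its stop rather than pressing it or letting it slam, and see which side drops; then lift that tube off slowly, so that the other pan comes down softly too, and press it gently but fully home into the empty cell of the red rack. Leave the other tube standing on its pan and the other things on the desk where they are.

Things in the scene. Friction and masses are not known exactly. Their poses are not given: they have to be found in the camera images.
- tube_a: Opaque white coin tube, blue screw cap, standing on the blue pad at the start: plain upright cylinder 30 mm in diameter, 84 mm high, 3 mm chamfer round the foot. Origin: centre of its underside; z up along its axis. Filled with coins; the two look the same and either may be the heavier: that one weighs 275 to 288 g, the other 247 to 260 g.
- tube_b: The other coin tube: same size and look.
- balance: Grey two-pan balance, fixed. Base 104 x 300 mm; origin: centre of its underside, z up; beam pivot 76 mm above it, arms along +y and -y, pans 110 mm out. As one pan sinks the other rises. The empty beam moves at a touch and rests anywhere; with a tube on one pan only that pan falls hard unless let down by hand. Delicate pivot: over 14 N on a pan, or a loaded pan moving at over 0.2 m/s, is too much.
- on_left (a point): Centre of the floor of the pan on the balance's +y arm: a steel dish, floor 90 mm across, rim 104 mm across and 6 mm high. The pan stays level; its floor, 104 mm above the desk with the beam level, rises and sinks with the beam by some 15 mm either way, to rubber stops.
- on_right (a point): Centre of the floor of the pan on the balance's -y arm; same dish and same travel.
- rack: Red plastic tube rack, fixed, 44 mm high, three square cells in a row along its y, 34.5 mm apart. The middle and the -y cell already hold tubes, which stand 44 mm above the rack's top: grip across the row (fingers closing along the rack's x). Origin: centre of the row, at the desk.
- free_cell (a point): Centre of the floor of the rack's empty cell (its +y end), 4 mm above the desk; axes as the rack's. Cell 31.5 mm square, 40 mm deep. A grey sprung tongue in its -x wall, 22 mm above the floor, presses on the tube's side with about 5 N, so the tube must be pushed (some 3 to 12 N) until it stands on the floor, felt as a sharp rise. Pressing with over 20 N is rough.
- pad: Blue felt-covered pad, fixed, 200 x 100 x 4 mm, on which the tubes stand at the start about 110 mm apart along its x. Origin: centre of the underside.
- magnifier: Black magnifying glass lying on the desk, lens ring 88 mm across (origin at its centre), handle 90 mm along its -x. Leave alone.
- phone: Black phone lying on the desk, 150 x 72 x 9 mm, origin at the centre of its underside. Leave alone.
- capsule: Coin in a round clear capsule, 44 mm across, 7 mm thick, lying on the desk; origin at the centre of its underside. Leave alone.
Things that resemble listed ones, but are neither listed nor needed, are in the scene too. Leave any brown look-alike of the tube_a alone.

How it is judged:
By the outcome, as a careful person would: the job done as asked, in the order asked, and still so for the second after the job is handed in, with the robot touching nothing.
It also fails if it takes over 72 s, if anything falls off the work surface, if the arm or the gripper's body presses on something with over 40 N, if the wrist force passes 120 N, or if a joint passes its speed limit or range.

## Working session

There is one attempt and no reset: what is moved stays moved. The work goes in short steps, Python scripts to look and compute and a tool call to move; the robot and the scene stay as the last step left them, time stands still between calls to the robot, and variables do not carry over. Pictures are saved under pics/ and viewed, at most 10 in all, crops included, and the job is handed in when it is done.

Besides the shell and the picture viewer there is one more tool, called after "Call:" as a command line: name --argument value ..., lists and objects as JSON in quotes. servo_tool: Moves the arm, as the interface text tells. Its arguments: {"type":"object","properties":{"commands":{"type":"array","items":{"type":"object","properties":{"dx":{"type":"number"},"dy":{"type":"number"},"dz":{"type":"number"},"wx":{"type":"number"},"wy":{"type":"number"},"wz":{"type":"number"}}}},"gripper":{"type":"number"}},"required":["commands"]}

```bash
mkdir -p pics; cat > h.py <<'E'
import numpy as np, cv2
from station import manip
def cal(n):
    c=manip.get_calibration(n);K=np.array(c["camera_matrix"],float);R=cv2.Rodrigues(np.array(c["rvec"],float))[0];t=np.array(c["tvec"],float).ravel()
    return K,R,t
def ray(n,u,v,c=None):
    K,R,t=c or cal(n);d=R.T@np.linalg.solve(K,[u,v,1.]);return -R.T@t,d/np.linalg.norm(d)
def onz(n,u,v,z,c=None):
    o,d=ray(n,u,v,c);return o+d*(z-o[2])/d[2]
def proj(n,p,c=None):
    K,R,t=c or cal(n);q=K@(R@np.array(p,float)+t);return q[:2]/q[2]
def snap(n,f):
    im=manip.capture(n);cv2.imwrite(f"pics/{f}.png",im[:,:,::-1]);np.save(f"pics/{f}.npy",im);return im
def meet(r1,r2):
    (o,d),(p,e)=r1,r2;s=np.linalg.lstsq(np.c_[d,-e],p-o,rcond=None)[0];a=o+d*s[0];b=p+e*s[1];return (a+b)/2,np.linalg.norm(a-b)
E
python3 - <<'E'
from h import *
a=snap("top","top0");b=snap("scene","sc0")
cv2.imwrite("pics/both.png",cv2.resize(np.hstack([a,b])[:,:,::-1],(800,300)))
for n in("top","scene"):
    K,R,t=cal(n);print(n,K.round(0).tolist(),(-R.T@t).round(),R.round(2).tolist())
s=manip.sense();print(s)
E
```

```text
top [[483.0, 0.0, 284.0], [0.0, 483.0, 210.0], [0.0, 0.0, 1.0]] [ 4.150e+02 -1.000e+00  1.511e+03] [[0.02, -1.0, 0.01], [-0.99, -0.02, -0.12], [0.12, -0.01, -0.99]]
scene [[391.0, 0.0, 279.0], [0.0, 391.0, 210.0], [0.0, 0.0, 1.0]] [1077.   76.  918.] [[-0.21, 0.98, 0.01], [0.82, 0.19, -0.54], [-0.53, -0.11, -0.84]]
{'t': 0.1, 'qpos': array([1.00743037e+00, 2.59140942e-01, 2.08442104e-02, 1.33371427e+00,
       8.86053039e-06, 1.41821430e+00]), 'joint_velocities': array([-2.58930410e-04,  1.41748268e-04,  5.83633498e-05,  1.14434463e-03,
       -1.50951982e-03,  1.06057427e-03]), 'effort': array([ 4.55330606e-03, -5.56690943e+01,  3.45072305e+01,  1.15467247e-02,
       -2.21915457e-04, -3.61077525e-06]), 'tool_pos': array([219.48657162, 504.03108622, 230.72646799]), 'ee_rot': array([-2.16946974e-04,  2.03950868e-01,  9.78980937e-01, -5.67285879e-04]), 'wrist_force': array([-0.71884672, -0.24330807, -0.59355987]), 'moment': array([ 0.06849627, -0.05710689,  0.0083925 ]), 'grasp_force': 0.0, 'finger_gap': 85.3955813814881}
```

View pics/top0.png

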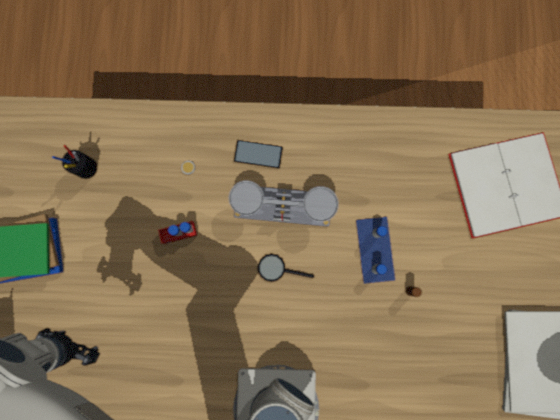

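View pics/sc0.png

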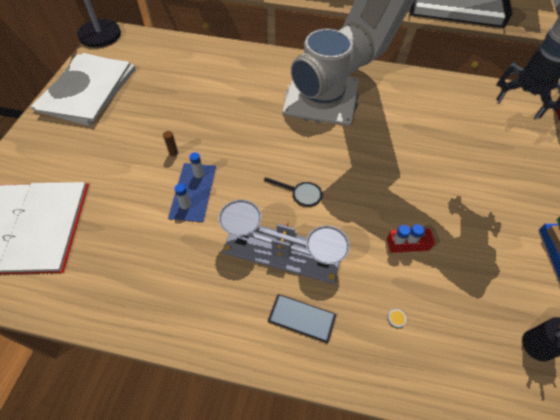

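Top view: the white, blue-capped tubes are at (380,230) and (379,269) on the blue pad. The brown look-alike at (414,292) is off the pad, so I leave it alone. The balance pans are at (247,197) and (320,203). The red rack is at (178,232), with caps at (173,230) and (185,227) and the empty cell at its left (+y) end. In the scene view the caps are at (195,158) and (181,189), the pans at (240,218) and (327,245), and the rack at (411,240).

```bash
python3 - <<'E'
from h import *
a=np.load("pics/top0.npy");b=np.load("pics/sc0.npy")
def blobs(im,f,lo,hi,box):
    h=cv2.cvtColor(im,cv2.COLOR_RGB2HSV);m=f(h,im.astype(int)).astype(np.uint8)
    n,l,s,c=cv2.connectedComponentsWithStats(m)
    return [(c[i].round(1),s[i,4],s[i,:4]) for i in range(1,n) if lo<=s[i,4]<=hi and box[0]<c[i][0]<box[1] and box[2]<c[i][1]<box[3]]
cap=lambda h,r:(h[...,0]>100)&(h[...,0]<125)&(h[...,1]>180)&(h[...,2]>140)
pad=lambda h,r:(h[...,0]>100)&(h[...,0]<125)&(h[...,1]>120)&(h[...,2]>40)
red=lambda h,r:((h[...,0]<6)|(h[...,0]>174))&(h[...,1]>180)&(h[...,2]>60)
for nm,im,box in(("top",a,(140,420,150,300)),("scene",b,(150,450,140,270))):
    for k,f,lo in(("cap",cap,15),("pad",pad,500),("red",red,20)):
        for q in blobs(im,f,lo,9000,box): print(nm,k,*q)
# tops crops
c1=cv2.resize(a[210:250,150:210],None,fx=6,fy=6,interpolation=cv2.INTER_CUBIC);c2=cv2.resize(a[210:290,350:430],None,fx=5,fy=5,interpolation=cv2.INTER_CUBIC)
c3=cv2.resize(a[170:235,220:345],None,fx=6,fy=6,interpolation=cv2.INTER_CUBIC)[:,:750]
W=np.zeros((600,800,3),np.uint8)
c2=cv2.resize(c2,(200,200));c1=cv2.resize(c1,(300,200));c3=cv2.resize(c3,(750,390))
W[:200,:300]=c1;W[:200,320:520]=c2;W[205:595,:750]=c3
cv2.imwrite("pics/crop1.png",W[:,:,::-1])
E
```

```text
top cap [184.5 226.5] 52 [181 223   8   8]
top cap [173.  229.6] 49 [169 226   8   8]
top cap [381.8 230.6] 52 [378 227   9   8]
top cap [381.3 268.8] 49 [378 265   8   9]
top pad [375.1 249.5] 1532 [357 218  37  64]
top red [174.6 234.7] 193 [159 222  38  21]
scene cap [194.1 156.4] 39 [191 154   8   6]
scene cap [180.  187.5] 58 [176 184   9   8]
scene cap [417.6 229.4] 69 [413 225  10   9]
scene cap [403.9 230.2] 75 [399 226  12   9]
scene pad [192.9 193.5] 1329 [170 165  45  56]
scene red [411.9 243.2] 480 [388 229  46  23]
```

View pics/crop1.png

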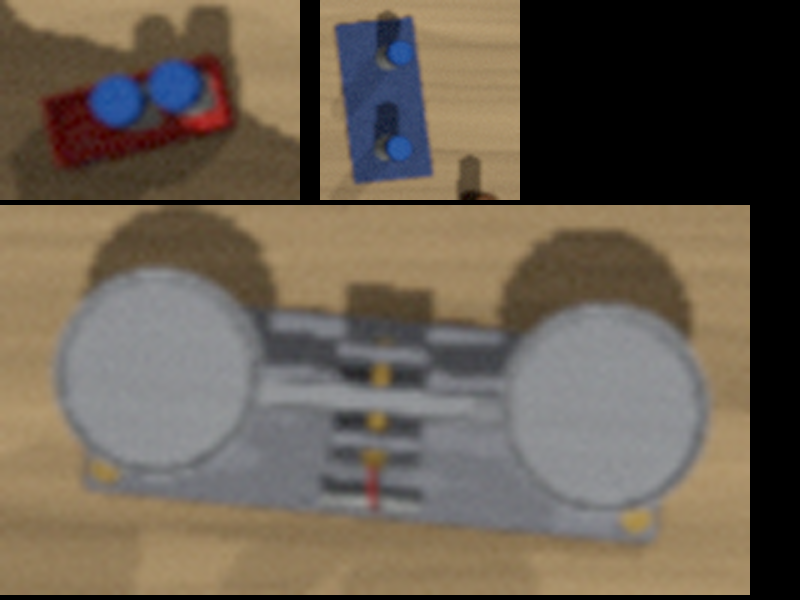

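The crop shows two white, blue-capped tubes on the pad and the brown tube off it. The rack's left (+y) cell is empty. The pan centres are at about (246,197) and (321,203) in the top view.

```bash
python3 - <<'E'
from h import *
P=[("capfar",(381.8,230.6),(180.,187.5)),("capnear",(381.3,268.8),(194.1,156.4)),("rmid",(173,229.6),(403.9,230.2)),("rmid'",(173,229.6),(417.6,229.4)),("rend",(184.5,226.5),(403.9,230.2)),("panL",(246.4,197.2),(327,245)),("panR",(320.9,203.4),(240,218))]
for n,u,v in P: print(n,*[x.round(1) if hasattr(x,'round') else x for x in meet(ray("top",*u),ray("scene",*v))])
b=np.load("pics/sc0.npy")
for n,im,box in(("top",np.load("pics/top0.npy"),(225,345,170,235)),("scene",b,(215,355,195,270))):
    x0,x1,y0,y1=box;g=cv2.cvtColor(im,cv2.COLOR_RGB2HSV)[y0:y1,x0:x1]
    m=((g[...,1]<35)&(g[...,2]>120)).astype(np.uint8)
    m=cv2.morphologyEx(m,cv2.MORPH_OPEN,cv2.getStructuringElement(cv2.MORPH_ELLIPSE,(13,13)))
    for c in cv2.findContours(m,0,2)[0]:
        if len(c)>20: print(n,[np.round(q,1) for q in cv2.fitEllipse(c)],x0,y0)
# cap top on plane z=88 and z=92(rack)
for u in((381.8,230.6),(381.3,268.8)):print("z88",onz("top",*u,88).round(1))
for u in((173,229.6),(184.5,226.5)):print("z88",onz("top",*u,88).round(1))
m=(cv2.inRange(cv2.cvtColor(np.load("pics/top0.npy"),cv2.COLOR_RGB2HSV),(100,120,40),(125,255,255)));m[:,:350]=0;m[:,400:]=0
c=max(cv2.findContours(m,0,2)[0],key=cv2.contourArea);bx=cv2.boxPoints(cv2.minAreaRect(c));print([onz("top",*p,4).round(1)[:2] for p in bx])
E
```

```text
capfar [ 535.8 -299.6   86.5] 4.9
capnear [ 423.8 -299.2   83.9] 3.4
rmid [525.  302.9  72.8] 29.5
rmid' [525.  316.4  85.6] 2.4
rend [535.  283.1  85.7] 2.7
panL [624.9 102.9  98. ] 3.6
panR [ 608.7 -114.9  115.7] 6.1
top [array([95.1, 33. ]), array([31.6, 32.6]), np.float64(172.2)] 225 170
top [array([20.7, 26.9]), array([31.4, 31.8]), np.float64(140.1)] 225 170
scene [array([111.6,  50. ]), array([36.3, 45.8]), np.float64(91.3)] 215 195
scene [array([24.5, 23.4]), array([34.6, 41.6]), np.float64(75.0)] 215 195
z88 [ 536.5 -301.7   88. ]
z88 [ 424.2 -300.    88. ]
z88 [524.7 314.7  88. ]
z88 [534.7 281.3  88. ]
[array([ 573.8, -241.3]), array([ 586.8, -332.4]), array([ 395.4, -354.3]), array([ 382.9, -264.6])]
```

The rows are not in the units I measure in: shifts go in shares of 75 cm and turns go in shares of pi rad. I convert before sending: -32 cm is -0.4267, -27 cm is -0.36, 0.869 rad is 0.2766.

Call:
servo_tool --commands '[{"dx": -0.0667,"dy": -0.0133,"dz": -0.0133,"wz": 0.0477},{"dx": -0.1333,"dy": -0.0267,"dz": -0.0267,"wz": 0.0955},{"dx": -0.2133,"dy": -0.04,"dz": -0.0533,"wz": 0.1432},{"dx": -0.2933,"dy": -0.0667,"dz": -0.0667,"wz": 0.191},{"dx": -0.36,"dy": -0.08,"dz": -0.08,"wz": 0.2387},{"dx": -0.4267,"dy": -0.0867,"dz": -0.0933,"wz": 0.2766},{"dx": -0.4267,"dy": -0.0867,"dz": -0.0933,"wz": 0.2766},{"dx": -0.4267,"dy": -0.0867,"dz": -0.0933,"wz": 0.2766}]'

```text
validation failed for argument at $.co...
```

```bash
python3 - <<'E'
from h import *
s=manip.sense();print(s["t"],s["tool_pos"],s["ee_rot"],s["wrist_force"])
K,R,t=c=cal("wrist");np.savez("pics/w1c.npz",K=K,R=R,t=t);snap("wrist","w1");print((-R.T@t).round(),R.round(2).tolist())
print([proj("wrist",p,c).round() for p in((525,315,88),(535,281,88),(515,348,44),(625,103,100))])
E
```

```text
0.1 [219.48657162 504.03108622 230.72646799] [-2.16946974e-04  2.03950868e-01  9.78980937e-01 -5.67285879e-04] [-0.71884672 -0.24330807 -0.59355987]
[156. 532. 374.] [[0.4, 0.92, -0.0], [0.88, -0.38, 0.28], [0.25, -0.11, -0.96]]
[array([236., 484.]), array([215., 497.]), array([259., 436.]), array([124., 590.])]
```

View pics/w1.png

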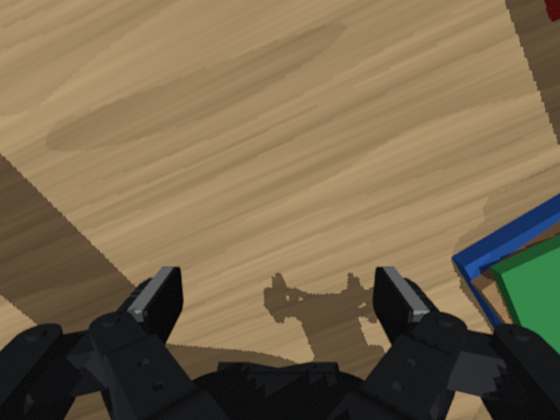

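The wrist view shows only bare desk, the fingers and a blue/green box on the right. The move was refused as a schema error, so I'll retry with every field filled in.

In the tool's units: -32 cm is -0.4267, -16 cm is -0.2133, 0.87 rad is 0.2769.

Call:
servo_tool --commands '[{"dx": -0.0667,"dy": -0.0133,"dz": -0.0133,"wx": 0,"wy": 0,"wz": 0.0477},{"dx": -0.2133,"dy": -0.04,"dz": -0.0533,"wx": 0,"wy": 0,"wz": 0.1432},{"dx": -0.4267,"dy": -0.0867,"dz": -0.0933,"wx": 0,"wy": 0,"wz": 0.2769},{"dx": -0.4267,"dy": -0.0867,"dz": -0.0933,"wx": 0,"wy": 0,"wz": 0.2769},{"dx": -0.4267,"dy": -0.0867,"dz": -0.0933,"wx": 0,"wy": 0,"wz": 0.2769},{"dx": -0.4267,"dy": -0.0867,"dz": -0.0933,"wx": 0,"wy": 0,"wz": 0.2769},{"dx": -0.4267,"dy": -0.0867,"dz": -0.0933,"wx": 0,"wy": 0,"wz": 0.2769},{"dx": -0.4267,"dy": -0.0867,"dz": -0.0933,"wx": 0,"wy": 0,"wz": 0.2769}]'

```text
t: 1.15
tool_pos: [486.6, 317.0, 300.9]
ee_rot: [-0.0, 0.598, 0.802, -0.0]
wrist_force: [-0.5, -0.4, 0.1]
finger_gap: 85.7
grasp_force: 0.0
```

```bash
python3 - <<'E'
from h import *
s=manip.sense();K,R,t=c=cal("wrist");np.savez("pics/w2c.npz",K=K,R=R,t=t);im=snap("wrist","w2");print(s["tool_pos"],(-R.T@t).round())
print([proj("wrist",p,c).round() for p in((525,315,88),(535,281,88),(515,348,44),(625,103,100))])
E
```

```text
[486.60265433 317.02823061 300.8513013 ] [467. 384. 444.]
[array([309., 197.]), array([308., 227.]), array([307., 162.]), array([333., 373.])]
```

View pics/w2.png

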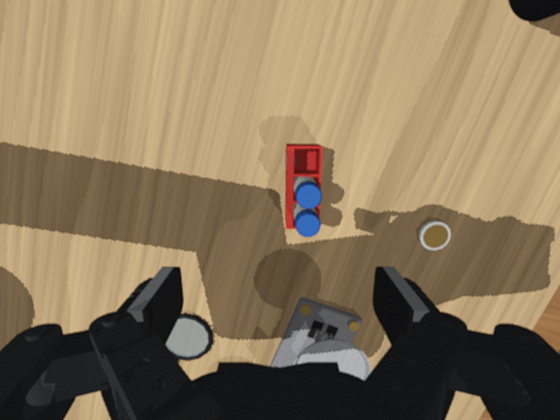

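The wrist view shows the rack with its empty cell at (307,160) and the neighbouring caps at (308,195) and (308,222).

```bash
python3 - <<'E'
from h import *
im=np.load("pics/w2.npy");z=np.load("pics/w2c.npz");c=(z["K"],z["R"],z["t"])
h=cv2.cvtColor(im,cv2.COLOR_RGB2HSV)
m=((h[...,0]>100)&(h[...,0]<125)&(h[...,1]>180)&(h[...,2]>120)).astype(np.uint8);n,l,s,ct=cv2.connectedComponentsWithStats(m)
W=[]
for i in range(1,n):
    if s[i,4]>100:
        e=cv2.fitEllipse(max(cv2.findContours((l==i).astype(np.uint8),0,1)[0],key=len));print(s[i],ct[i],e);print(onz("",*e[0],88,c).round(1));W.append(ray("",*e[0],c))
for w,u in zip(W,((173,229.6),(184.5,226.5))): print("tri",meet(w,ray("top",*u)))
r=(((h[...,0]<6)|(h[...,0]>174))&(h[...,1]>150)).astype(np.uint8)
n,l,s,ct=cv2.connectedComponentsWithStats(r);i=1+np.argmax(s[1:,4]);print(s[i])
# rim edges near the free cell: print rows/cols of V
print("row160",h[160,280:330,2]);print("row160S",h[160,280:330,1]);print("col307",h[138:190,307,2]);print("col292",h[138:175,296,2])
# floor corner test
for p in((514.8,347.8,44),(514.8,347.8,4)):print(proj("",p,c))
cv2.imwrite("pics/crop2.png",cv2.resize(im[130:250,240:380,::-1],None,fx=5,fy=5,interpolation=cv2.INTER_NEAREST))
E
```

```text
[296 184  25  24 374] [307.53208556 194.82085561] ((308.0272216796875, 195.12203979492188), (22.400779724121094, 24.103952407836914), 103.94564056396484)
[522.9 316.5  88. ]
[296 214  24  22 389] [307.3033419  224.18508997] ((307.20452880859375, 224.07510375976562), (21.091997146606445, 22.88009262084961), 107.55828857421875)
[532.7 283.5  88. ]
tri (array([524.40796478, 315.63385713,  82.93091152]), np.float64(1.3519702397438467))
tri (array([534.37045657, 282.14351722,  82.87807949]), np.float64(1.449400580470215))
[ 286  145   36   84 1538]
row160 [170 174 180 185 179 137 148 176 183 181 181 183 182 168 108  59  85  95
  94  94  94  94  94  95  94  90 118 170 182 181 180 180 179 180 179 162
 131 116 127 166 194 188 147 122 123 123 122 120 118 116]
row160S [ 95  94  92  91  85  58 103 168 188 189 187 188 191 181 135  48 156 196
 198 198 198 201 198 191 193 204 192 191 191 189 187 190 188 188 189 194
 199 202 201 192 191 178 135  98  97 102 100 102 102 101]
col307 [184 184 185 186 184 162 124 130 181 197 169 118  96 109 118 128 155 171
 169 145 130 153 170 172 168 145 130 152 168 173 168 139 103  92  91 111
 161 178 156 118 108 105  85  87  94 103 131 172 187 188 186 186]
col292 [185 185 186 186 185 161 121 130 182 197 170 120  93  92  93  94  90  88
  84  84  86  85  85  85  85  86  88  90  93  93  93  85  77  72  75 108
 161]
[306.41644189 161.71742401]
[303.9007993  158.16696249]
```

View pics/crop2.png

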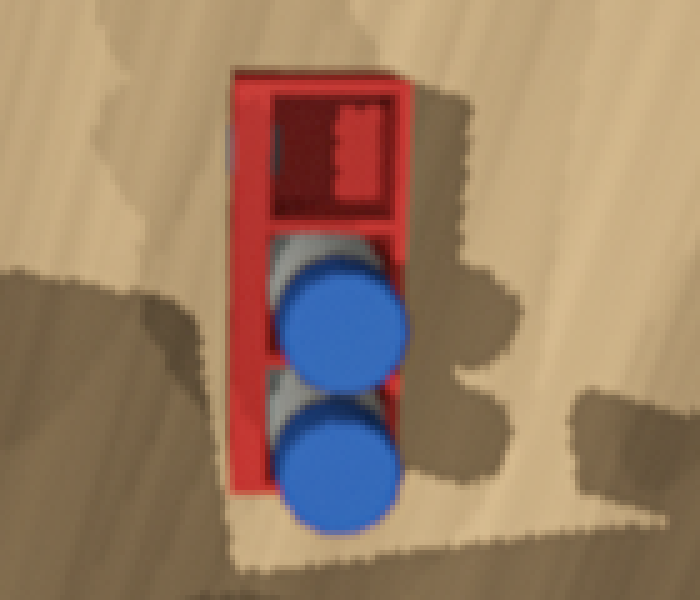

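The crop confirms the empty cell's opening is centred at about (306.7,161.5), with the grey tongue on its left (-x) wall. Next is the pad.

In the tool's units: -62.7 cm is -0.836, -30 cm is -0.4.

Call:
servo_tool --commands '[{"dx": -0.4,"dy": -0.1267,"dz": 0.0267,"wx": 0,"wy": 0,"wz": 0},{"dx": -0.836,"dy": -0.26,"dz": 0.0667,"wx": 0,"wy": 0,"wz": 0},{"dx": -0.836,"dy": -0.26,"dz": 0.0667,"wx": 0,"wy": 0,"wz": 0},{"dx": -0.836,"dy": -0.26,"dz": 0.0667,"wx": 0,"wy": 0,"wz": 0},{"dx": -0.836,"dy": -0.26,"dz": 0.0667,"wx": 0,"wy": 0,"wz": 0},{"dx": -0.836,"dy": -0.26,"dz": 0.0667,"wx": 0,"wy": 0,"wz": 0},{"dx": -0.836,"dy": -0.26,"dz": 0.0667,"wx": 0,"wy": 0,"wz": 0},{"dx": -0.836,"dy": -0.26,"dz": 0.0667,"wx": 0,"wy": 0,"wz": 0},{"dx": -0.836,"dy": -0.26,"dz": 0.0667,"wx": 0,"wy": 0,"wz": 0},{"dx": -0.836,"dy": -0.26,"dz": 0.0667,"wx": 0,"wy": 0,"wz": 0}]'

```text
t: 2.45
tool_pos: [479.9, -306.9, 253.9]
ee_rot: [0.0, 0.597, 0.802, 0.0]
wrist_force: [0.6, 0.4, -0.4]
finger_gap: 85.5
grasp_force: 0.0
```

Call:
servo_tool --commands '[{"dx": 0,"dy": 0,"dz": 0,"wx": 0,"wy": 0,"wz": 0},{"dx": 0,"dy": 0,"dz": 0,"wx": 0,"wy": 0,"wz": 0},{"dx": 0,"dy": 0,"dz": 0,"wx": 0,"wy": 0,"wz": 0}]'

```text
t: 2.82
tool_pos: [480.2, -304.6, 254.4]
ee_rot: [0.0, 0.597, 0.803, 0.0]
wrist_force: [-0.6, 0.2, 0.4]
finger_gap: 85.5
grasp_force: 0.0
```

```bash
cat >> h.py <<'E'
def capfit(im,lo=150):
    h=cv2.cvtColor(im,cv2.COLOR_RGB2HSV);m=((h[...,0]>100)&(h[...,0]<125)&(h[...,1]>180)&(h[...,2]>140)).astype(np.uint8);n,l,s,ct=cv2.connectedComponentsWithStats(m)
    return [(cv2.fitEllipse(max(cv2.findContours((l==i).astype(np.uint8),0,1)[0],key=len)),s[i]) for i in range(1,n) if s[i,4]>lo]
def go(p,s=None):
    s=s or manip.sense();w,x,y,z=s["ee_rot"];from scipy.spatial.transform import Rotation as Q
    return (Q.from_quat([x,y,z,w]).inv().apply(np.array(p)-s["tool_pos"])/10).round(2)
E
python3 - <<'E'
from h import *
s=manip.sense();c=cal("wrist");im=snap("wrist","w3");print(s["t"],s["tool_pos"],s["ee_rot"],s["wrist_force"])
for e,b in capfit(im):
    print(np.round(e[0],1),np.round(e[1],1),b)
    print(onz("",*e[0],88,c).round(1))
    for u in((381.8,230.6),(381.3,268.8)): print("  tri",*[np.round(q,1) for q in meet(ray("",*e[0],c),ray("top",*u))])
E
```

```text
2.825 [ 480.19791266 -304.56499327  254.37316422] [2.45657943e-04 5.96644863e-01 8.02505352e-01 8.50234704e-05] [-0.5603931   0.15983647  0.44028706]
[331.4 207. ] [24.4 27.2] [318 195  28  25 555]
[ 535.6 -301.1   88. ]
  tri [ 536.9 -302.5   82.8] 0.6
  tri [ 421.1 -202.8  559.8] 4.1
```

In the tool's units: 20.6 cm is 0.2747, 18.5 cm is 0.2467.

Call:
servo_tool --commands '[{"dx": -0.0173,"dy": 0.072,"dz": 0.0533,"wx": 0,"wy": 0,"wz": 0},{"dx": -0.0173,"dy": 0.072,"dz": 0.12,"wx": 0,"wy": 0,"wz": 0},{"dx": -0.0173,"dy": 0.072,"dz": 0.1867,"wx": 0,"wy": 0,"wz": 0},{"dx": -0.0173,"dy": 0.072,"dz": 0.2467,"wx": 0,"wy": 0,"wz": 0},{"dx": -0.0173,"dy": 0.072,"dz": 0.2747,"wx": 0,"wy": 0,"wz": 0},{"dx": -0.0173,"dy": 0.072,"dz": 0.2747,"wx": 0,"wy": 0,"wz": 0},{"dx": -0.0173,"dy": 0.072,"dz": 0.2747,"wx": 0,"wy": 0,"wz": 0}]'

```text
t: 3.75
tool_pos: [536.1, -303.1, 49.3]
ee_rot: [0.001, 0.597, 0.802, -0.0]
wrist_force: [-0.3, -0.9, 0.3]
finger_gap: 85.4
grasp_force: 0.0
```

Call:
servo_tool --commands '[{"dx": 0,"dy": 0,"dz": 0,"wx": 0,"wy": 0,"wz": 0},{"dx": 0,"dy": 0,"dz": 0,"wx": 0,"wy": 0,"wz": 0},{"dx": 0,"dy": 0,"dz": 0,"wx": 0,"wy": 0,"wz": 0},{"dx": 0,"dy": 0,"dz": 0,"wx": 0,"wy": 0,"wz": 0},{"dx": 0,"dy": 0,"dz": 0,"wx": 0,"wy": 0,"wz": 0},{"dx": 0,"dy": 0,"dz": 0,"wx": 0,"wy": 0,"wz": 0}]' --gripper 2.0

```text
t: 4.5
tool_pos: [535.6, -303.5, 48.4]
ee_rot: [0.0, 0.598, 0.802, 0.0]
wrist_force: [-0.7, 1.0, 6.5]
finger_gap: 29.1
grasp_force: 59.1
```

In the tool's units: -16 cm is -0.2133, -12 cm is -0.16.

Call:
servo_tool --commands '[{"dx": 0,"dy": 0,"dz": -0.0133,"wx": 0,"wy": 0,"wz": 0},{"dx": 0,"dy": 0,"dz": -0.0533,"wx": 0,"wy": 0,"wz": 0},{"dx": 0,"dy": 0,"dz": -0.1067,"wx": 0,"wy": 0,"wz": 0},{"dx": 0,"dy": 0,"dz": -0.16,"wx": 0,"wy": 0,"wz": 0},{"dx": 0,"dy": 0,"dz": -0.2133,"wx": 0,"wy": 0,"wz": 0},{"dx": 0,"dy": 0,"dz": -0.2133,"wx": 0,"wy": 0,"wz": 0},{"dx": 0,"dy": 0,"dz": -0.2133,"wx": 0,"wy": 0,"wz": 0},{"dx": 0,"dy": 0,"dz": -0.2133,"wx": 0,"wy": 0,"wz": 0}]'

```text
t: 5.5
tool_pos: [534.8, -303.0, 206.4]
ee_rot: [-0.001, 0.598, 0.802, 0.0]
wrist_force: [0.1, 0.7, -2.7]
finger_gap: 28.8
grasp_force: 60.6
```

```bash
python3 - <<'E'
from h import *
F=[]
for i in range(14):
    manip.capture("top");F.append(manip.sense()["wrist_force"][2])
print(np.round(F,2),np.mean(F),np.std(F));s=manip.sense();print(s["t"],s["tool_pos"],go((625,103,209)))
im=snap("scene","sc1")
E
```

```text
[-2.32 -3.3  -2.08 -2.76 -2.86 -1.59 -3.37 -2.8  -2.39 -2.03 -2.76 -2.23
 -2.78 -2.23] -2.534390200435856 0.48033964256085787
6.2 [ 535.31837189 -303.3064232   207.90715804] [36.37 20.21 -0.11]
```

In the tool's units: 36.4 cm is 0.4853, 20.2 cm is 0.2693.

Call:
servo_tool --commands '[{"dx": 0.0533,"dy": 0.0293,"dz": 0,"wx": 0,"wy": 0,"wz": 0},{"dx": 0.12,"dy": 0.0667,"dz": 0,"wx": 0,"wy": 0,"wz": 0},{"dx": 0.1867,"dy": 0.104,"dz": 0,"wx": 0,"wy": 0,"wz": 0},{"dx": 0.2533,"dy": 0.14,"dz": 0,"wx": 0,"wy": 0,"wz": 0},{"dx": 0.32,"dy": 0.1773,"dz": 0,"wx": 0,"wy": 0,"wz": 0},{"dx": 0.3867,"dy": 0.2133,"dz": 0,"wx": 0,"wy": 0,"wz": 0},{"dx": 0.44,"dy": 0.244,"dz": 0,"wx": 0,"wy": 0,"wz": 0},{"dx": 0.4853,"dy": 0.2693,"dz": 0,"wx": 0,"wy": 0,"wz": 0},{"dx": 0.4853,"dy": 0.2693,"dz": 0,"wx": 0,"wy": 0,"wz": 0},{"dx": 0.4853,"dy": 0.2693,"dz": 0,"wx": 0,"wy": 0,"wz": 0}]'

```text
t: 7.5
tool_pos: [624.7, 103.0, 207.7]
ee_rot: [-0.0, 0.597, 0.802, -0.0]
wrist_force: [-0.4, 0.3, -2.6]
finger_gap: 28.9
grasp_force: 61.4
```

In the tool's units: 4.5 cm is 0.06, 4 cm is 0.0533.

Call:
servo_tool --commands '[{"dx": 0,"dy": 0,"dz": 0.0133,"wx": 0,"wy": 0,"wz": 0},{"dx": 0,"dy": 0,"dz": 0.0267,"wx": 0,"wy": 0,"wz": 0},{"dx": 0,"dy": 0,"dz": 0.04,"wx": 0,"wy": 0,"wz": 0},{"dx": 0,"dy": 0,"dz": 0.0533,"wx": 0,"wy": 0,"wz": 0},{"dx": 0,"dy": 0,"dz": 0.06,"wx": 0,"wy": 0,"wz": 0},{"dx": 0,"dy": 0,"dz": 0.06,"wx": 0,"wy": 0,"wz": 0},{"dx": 0,"dy": 0,"dz": 0.06,"wx": 0,"wy": 0,"wz": 0}]'

```text
t: 8.38
tool_pos: [625.0, 103.3, 163.2]
ee_rot: [0.0, 0.597, 0.802, 0.0]
wrist_force: [-0.2, 0.3, -3.3]
finger_gap: 28.6
grasp_force: 61.3
```

```bash
python3 - <<'E'
from h import *
s=manip.sense();print(s["t"],s["tool_pos"],s["wrist_force"])
a=snap("wrist","w4");b=snap("scene","sc2")
W=np.zeros((420,800,3),np.uint8);W[:300,:400]=cv2.resize(a,(400,300));W[:,400:]=cv2.resize(b[150:290,215:355],(400,400))[:420] if 0 else cv2.copyMakeBorder(cv2.resize(b[150:290,215:355],(400,400)),0,20,0,0,0)
cv2.imwrite("pics/v4.png",W[:,:,::-1])
E
```

```text
8.375 [625.00014297 103.30721402 163.20390196] [-0.2332666   0.26966144 -3.27844841]
```

View pics/v4.png

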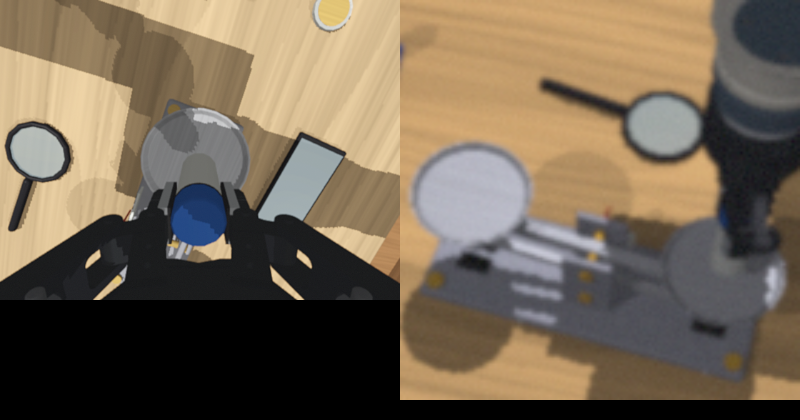

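The tube hangs over the left pan, which is the low one: its rim is at (725,275) in the right half, and the right pan at (472,193) is high. Lowering by hand.

In the tool's units: 2.2 cm is 0.0293, 2 cm is 0.0267.

Call:
servo_tool --commands '[{"dx": 0,"dy": 0,"dz": 0.0053,"wx": 0,"wy": 0,"wz": 0},{"dx": 0,"dy": 0,"dz": 0.0107,"wx": 0,"wy": 0,"wz": 0},{"dx": 0,"dy": 0,"dz": 0.016,"wx": 0,"wy": 0,"wz": 0},{"dx": 0,"dy": 0,"dz": 0.02,"wx": 0,"wy": 0,"wz": 0},{"dx": 0,"dy": 0,"dz": 0.024,"wx": 0,"wy": 0,"wz": 0},{"dx": 0,"dy": 0,"dz": 0.0267,"wx": 0,"wy": 0,"wz": 0},{"dx": 0,"dy": 0,"dz": 0.0293,"wx": 0,"wy": 0,"wz": 0}]'

```text
t: 9.35
tool_pos: [624.8, 103.3, 140.8]
ee_rot: [0.0, 0.597, 0.802, 0.0]
wrist_force: [0.2, -0.5, -3.2]
finger_gap: 28.9
grasp_force: 61.3
```

In the tool's units: 0.4 cm is 0.0053, 0.3 cm is 0.004.

Call:
servo_tool --commands '[{"dx": 0,"dy": 0,"dz": 0.002,"wx": 0,"wy": 0,"wz": 0},{"dx": 0,"dy": 0,"dz": 0.004,"wx": 0,"wy": 0,"wz": 0},{"dx": 0,"dy": 0,"dz": 0.0053,"wx": 0,"wy": 0,"wz": 0},{"dx": 0,"dy": 0,"dz": 0.0053,"wx": 0,"wy": 0,"wz": 0}]'

```text
t: 9.85
tool_pos: [624.8, 103.2, 136.8]
ee_rot: [-0.0, 0.598, 0.802, -0.0]
wrist_force: [0.1, -0.1, -2.8]
finger_gap: 28.9
grasp_force: 61.4
```

In the tool's units: 0.2 cm is 0.0027, 0.1 cm is 0.0013.

Call:
servo_tool --commands '[{"dx": 0,"dy": 0,"dz": 0.0013,"wx": 0,"wy": 0,"wz": 0},{"dx": 0,"dy": 0,"dz": 0.0027,"wx": 0,"wy": 0,"wz": 0},{"dx": 0,"dy": 0,"dz": 0.0027,"wx": 0,"wy": 0,"wz": 0}]'

```text
t: 10.22
tool_pos: [624.7, 103.2, 134.8]
ee_rot: [-0.0, 0.598, 0.802, -0.0]
wrist_force: [-0.0, -0.2, -2.7]
finger_gap: 29.0
grasp_force: 61.4
```

In the tool's units: 0.1 cm is 0.0013.

Call:
servo_tool --commands '[{"dx": 0,"dy": 0,"dz": 0.0013,"wx": 0,"wy": 0,"wz": 0},{"dx": 0,"dy": 0,"dz": 0.0013,"wx": 0,"wy": 0,"wz": 0}]'

```text
t: 10.48
tool_pos: [624.8, 103.3, 133.8]
ee_rot: [-0.0, 0.598, 0.802, -0.0]
wrist_force: [-0.2, 0.3, -1.3]
finger_gap: 28.9
grasp_force: 61.4
```

```bash
cat >> h.py <<'E'
def look(n=4,save=None):
    F=[]
    for i in range(n): b=manip.capture("scene");F.append(manip.sense()["wrist_force"][2])
    s=manip.sense();print("t",s["t"],"z",s["tool_pos"].round(1),"F",np.round(np.mean(F),2))
    for x0,x1 in((205,285),(292,365)):
        y0,y1=195,275;g=cv2.cvtColor(b,cv2.COLOR_RGB2HSV)[y0:y1,x0:x1]
        m=((g[...,1]<35)&(g[...,2]>120)).astype(np.uint8);m=cv2.morphologyEx(m,cv2.MORPH_OPEN,cv2.getStructuringElement(cv2.MORPH_ELLIPSE,(9,9)))
        c=max(cv2.findContours(m,0,2)[0],key=len,default=[])
        if len(c)>20: e=cv2.fitEllipse(c);print(np.round(e[0],1)+[x0,y0],np.round(e[1],1))
    if save: cv2.imwrite(f"pics/{save}.png",b[:,:,::-1]);np.save(f"pics/{save}.npy",b)
E
python3 -c "
from h import *
look(4,'sc3')"
```

```text
t 10.675 z [624.8 103.3 133.9] F -2.61
[239.2 217.8] [36.3 41.6]
```

In the tool's units: 0.1 cm is 0.0013.

Call:
servo_tool --commands '[{"dx": 0,"dy": 0,"dz": 0.0013,"wx": 0,"wy": 0,"wz": 0},{"dx": 0,"dy": 0,"dz": 0.0013,"wx": 0,"wy": 0,"wz": 0}]'

```text
t: 10.92
tool_pos: [624.9, 103.2, 133.1]
ee_rot: [0.0, 0.598, 0.802, 0.0]
wrist_force: [-0.9, -0.4, 0.0]
finger_gap: 29.1
grasp_force: 61.5
```

In the tool's units: 0.1 cm is 0.0013.

Call:
servo_tool --commands '[{"dx": 0,"dy": 0,"dz": 0.0013,"wx": 0,"wy": 0,"wz": 0},{"dx": 0,"dy": 0,"dz": 0.0013,"wx": 0,"wy": 0,"wz": 0}]'

```text
t: 11.18
tool_pos: [625.0, 103.3, 132.9]
ee_rot: [0.001, 0.598, 0.802, 0.0]
wrist_force: [-2.3, 0.0, 6.6]
finger_gap: 28.9
grasp_force: 62.2
```

```bash
python3 -c "
from h import *
look(4)"
```

```text
t 11.375 z [625.  103.2 132.9] F 6.68
[239.  217.5] [36.4 42.4]
```

In the tool's units: -0.1 cm is -0.0013.

Call:
servo_tool --commands '[{"dx": 0,"dy": 0,"dz": -0.0013,"wx": 0,"wy": 0,"wz": 0},{"dx": 0,"dy": 0,"dz": -0.0013,"wx": 0,"wy": 0,"wz": 0}]'

```text
t: 11.62
tool_pos: [624.9, 103.3, 133.0]
ee_rot: [0.0, 0.598, 0.802, 0.0]
wrist_force: [-0.6, -0.5, 2.0]
finger_gap: 28.5
grasp_force: 61.8
```

```bash
python3 -c "
from h import *
look(3)"
```

```text
t 11.775 z [624.9 103.2 133. ] F 2.7
[239.1 217.8] [36.1 42.4]
```

In the tool's units: -0.05 cm is -0.0007.

Call:
servo_tool --commands '[{"dx": 0,"dy": 0,"dz": -0.0007,"wx": 0,"wy": 0,"wz": 0},{"dx": 0,"dy": 0,"dz": -0.0007,"wx": 0,"wy": 0,"wz": 0}]'

```text
t: 12.02
tool_pos: [624.8, 103.2, 133.1]
ee_rot: [-0.0, 0.598, 0.802, -0.0]
wrist_force: [0.3, -0.2, -0.6]
finger_gap: 29.2
grasp_force: 61.5
```

Call:
servo_tool --commands '[{"dx": 0,"dy": 0,"dz": 0,"wx": 0,"wy": 0,"wz": 0},{"dx": 0,"dy": 0,"dz": 0,"wx": 0,"wy": 0,"wz": 0},{"dx": 0,"dy": 0,"dz": 0,"wx": 0,"wy": 0,"wz": 0},{"dx": 0,"dy": 0,"dz": 0,"wx": 0,"wy": 0,"wz": 0},{"dx": 0,"dy": 0,"dz": 0,"wx": 0,"wy": 0,"wz": 0}]' --gripper 8.0

```text
t: 12.65
tool_pos: [624.8, 103.3, 133.4]
ee_rot: [-0.0, 0.598, 0.802, 0.0]
wrist_force: [1.0, 0.1, 0.2]
finger_gap: 80.1
grasp_force: 0.0
```

In the tool's units: -11 cm is -0.1467, -6 cm is -0.08.

Call:
servo_tool --commands '[{"dx": 0,"dy": 0,"dz": -0.0267,"wx": 0,"wy": 0,"wz": 0},{"dx": 0,"dy": 0,"dz": -0.08,"wx": 0,"wy": 0,"wz": 0},{"dx": 0,"dy": 0,"dz": -0.1467,"wx": 0,"wy": 0,"wz": 0},{"dx": 0,"dy": 0,"dz": -0.1467,"wx": 0,"wy": 0,"wz": 0},{"dx": 0,"dy": 0,"dz": -0.1467,"wx": 0,"wy": 0,"wz": 0}]'

```text
t: 13.28
tool_pos: [624.7, 103.3, 242.9]
ee_rot: [-0.0, 0.598, 0.802, -0.0]
wrist_force: [0.2, -0.6, -1.0]
finger_gap: 80.3
grasp_force: 0.0
```

```bash
python3 -c "
from h import *
look(2)
im=snap('top','t5')
for e,b in capfit(im,15): print(np.round(e[0],1),onz('top',*e[0],88).round(1))
print(go((480,-300,240)))"
```

```text
t 13.375 z [624.3 103.2 241.9] F -1.02
[239.1 217.2] [37.4 41.8]
[184.3 226.6] [534.3 281.9  88. ]
[173.  229.6] [524.8 314.7  88. ]
[381.5 268.7] [ 424.5 -300.6   88. ]
[-34.51 -25.36   0.23]
```

In the tool's units: -33 cm is -0.44, -30.8 cm is -0.4107.

Call:
servo_tool --commands '[{"dx": -0.0533,"dy": -0.0493,"dz": 0,"wx": 0,"wy": 0,"wz": 0},{"dx": -0.16,"dy": -0.1493,"dz": 0,"wx": 0,"wy": 0,"wz": 0},{"dx": -0.32,"dy": -0.2987,"dz": 0,"wx": 0,"wy": 0,"wz": 0},{"dx": -0.44,"dy": -0.4107,"dz": 0,"wx": 0,"wy": 0,"wz": 0},{"dx": -0.44,"dy": -0.4107,"dz": 0,"wx": 0,"wy": 0,"wz": 0},{"dx": -0.44,"dy": -0.4107,"dz": 0,"wx": 0,"wy": 0,"wz": 0},{"dx": -0.44,"dy": -0.4107,"dz": 0,"wx": 0,"wy": 0,"wz": 0},{"dx": -0.44,"dy": -0.4107,"dz": 0,"wx": 0,"wy": 0,"wz": 0},{"dx": -0.44,"dy": -0.4107,"dz": 0,"wx": 0,"wy": 0,"wz": 0},{"dx": -0.44,"dy": -0.4107,"dz": 0,"wx": 0,"wy": 0,"wz": 0}]'

```text
t: 14.68
tool_pos: [424.1, -300.3, 242.9]
ee_rot: [-0.001, 0.597, 0.802, 0.0]
wrist_force: [0.6, 0.0, 0.4]
finger_gap: 80.3
grasp_force: 0.0
```

```bash
python3 -c "
from h import *
s=manip.sense();c=cal('wrist');im=snap('wrist','w6');print(s['t'],s['tool_pos'])
for e,b in capfit(im): print(np.round(e[0],1),np.round(e[1],1),onz('',*e[0],88,c).round(1))
print(go((424.3,-301.5,48.4)))"
```

```text
14.675 [ 424.10974582 -300.32269842  242.9015849 ]
[276.5 197.1] [27.1 27.8] [ 423.3 -300.2   88. ]
[-0.15 -0.04 19.46]
```

In the tool's units: 19.4 cm is 0.2587, 18 cm is 0.24.

Call:
servo_tool --commands '[{"dx": 0,"dy": 0,"dz": 0.0533,"wx": 0,"wy": 0,"wz": 0},{"dx": 0,"dy": 0,"dz": 0.12,"wx": 0,"wy": 0,"wz": 0},{"dx": 0,"dy": 0,"dz": 0.1867,"wx": 0,"wy": 0,"wz": 0},{"dx": 0,"dy": 0,"dz": 0.24,"wx": 0,"wy": 0,"wz": 0},{"dx": 0,"dy": 0,"dz": 0.2587,"wx": 0,"wy": 0,"wz": 0},{"dx": 0,"dy": 0,"dz": 0.2587,"wx": 0,"wy": 0,"wz": 0},{"dx": 0,"dy": 0,"dz": 0.2587,"wx": 0,"wy": 0,"wz": 0}]'

```text
t: 15.6
tool_pos: [424.9, -301.5, 50.9]
ee_rot: [0.001, 0.597, 0.802, -0.0]
wrist_force: [0.3, 0.5, -0.2]
finger_gap: 79.9
grasp_force: 0.0
```

Call:
servo_tool --commands '[{"dx": 0,"dy": 0,"dz": 0,"wx": 0,"wy": 0,"wz": 0},{"dx": 0,"dy": 0,"dz": 0,"wx": 0,"wy": 0,"wz": 0},{"dx": 0,"dy": 0,"dz": 0,"wx": 0,"wy": 0,"wz": 0},{"dx": 0,"dy": 0,"dz": 0,"wx": 0,"wy": 0,"wz": 0},{"dx": 0,"dy": 0,"dz": 0,"wx": 0,"wy": 0,"wz": 0},{"dx": 0,"dy": 0,"dz": 0,"wx": 0,"wy": 0,"wz": 0}]' --gripper 2.0

```text
t: 16.35
tool_pos: [424.1, -301.3, 50.0]
ee_rot: [0.0, 0.598, 0.802, -0.0]
wrist_force: [-2.0, 0.9, 6.2]
finger_gap: 29.2
grasp_force: 58.8
```

Call:
servo_tool --commands '[{"dx": 0,"dy": 0,"dz": -0.0133,"wx": 0,"wy": 0,"wz": 0},{"dx": 0,"dy": 0,"dz": -0.0533,"wx": 0,"wy": 0,"wz": 0},{"dx": 0,"dy": 0,"dz": -0.1067,"wx": 0,"wy": 0,"wz": 0},{"dx": 0,"dy": 0,"dz": -0.16,"wx": 0,"wy": 0,"wz": 0},{"dx": 0,"dy": 0,"dz": -0.2133,"wx": 0,"wy": 0,"wz": 0},{"dx": 0,"dy": 0,"dz": -0.2133,"wx": 0,"wy": 0,"wz": 0},{"dx": 0,"dy": 0,"dz": -0.2133,"wx": 0,"wy": 0,"wz": 0},{"dx": 0,"dy": 0,"dz": -0.2133,"wx": 0,"wy": 0,"wz": 0}]'

```text
t: 17.35
tool_pos: [423.5, -300.6, 208.0]
ee_rot: [-0.001, 0.598, 0.802, 0.0]
wrist_force: [-0.8, 0.6, -3.3]
finger_gap: 29.0
grasp_force: 60.9
```

```bash
python3 - <<'E'
from h import *
F=[]
for i in range(14):
    manip.capture("top");F.append(manip.sense()["wrist_force"][2])
print(np.round(F,2),np.mean(F),np.std(F));s=manip.sense();print(s["t"],s["tool_pos"],go((609,-115,208)))
E
```

```text
[-2.48 -2.46 -2.89 -3.3  -3.24 -3.21 -2.45 -2.96 -2.75 -3.58 -3.34 -2.42
 -3.06 -2.68] -2.914990037170893 0.37205389718175813
18.05 [ 424.02680004 -301.04407184  209.39717513] [12.54 23.04  0.14]
```

In the tool's units: 23 cm is 0.3067, 20.2 cm is 0.2693.

Call:
servo_tool --commands '[{"dx": 0.0267,"dy": 0.0493,"dz": 0,"wx": 0,"wy": 0,"wz": 0},{"dx": 0.0667,"dy": 0.1227,"dz": 0,"wx": 0,"wy": 0,"wz": 0},{"dx": 0.1067,"dy": 0.196,"dz": 0,"wx": 0,"wy": 0,"wz": 0},{"dx": 0.1467,"dy": 0.2693,"dz": 0,"wx": 0,"wy": 0,"wz": 0},{"dx": 0.1667,"dy": 0.3067,"dz": 0,"wx": 0,"wy": 0,"wz": 0},{"dx": 0.1667,"dy": 0.3067,"dz": 0.0067,"wx": 0,"wy": 0,"wz": 0},{"dx": 0.1667,"dy": 0.3067,"dz": 0.02,"wx": 0,"wy": 0,"wz": 0},{"dx": 0.1667,"dy": 0.3067,"dz": 0.0333,"wx": 0,"wy": 0,"wz": 0},{"dx": 0.1667,"dy": 0.3067,"dz": 0.04,"wx": 0,"wy": 0,"wz": 0},{"dx": 0.1667,"dy": 0.3067,"dz": 0.04,"wx": 0,"wy": 0,"wz": 0}]'

```text
t: 19.3
tool_pos: [608.2, -116.0, 179.0]
ee_rot: [-0.0, 0.598, 0.802, -0.0]
wrist_force: [-0.4, 1.1, -3.5]
finger_gap: 28.8
grasp_force: 61.2
```

```bash
python3 - <<'E'
from h import *
look(2,"sc7");im=snap("wrist","w7")
b=np.load("pics/sc7.npy")
W=np.zeros((400,800,3),np.uint8);W[:300,:400]=cv2.resize(im,(400,300));W[:,400:]=cv2.resize(b[140:290,210:360],(400,400))
cv2.imwrite("pics/v7.png",W[:,:,::-1])
E
```

```text
t 19.4 z [ 608.6 -115.9  179.7] F -2.75
[226.2 214.5] [14.9 17.2]
```

View pics/v7.png

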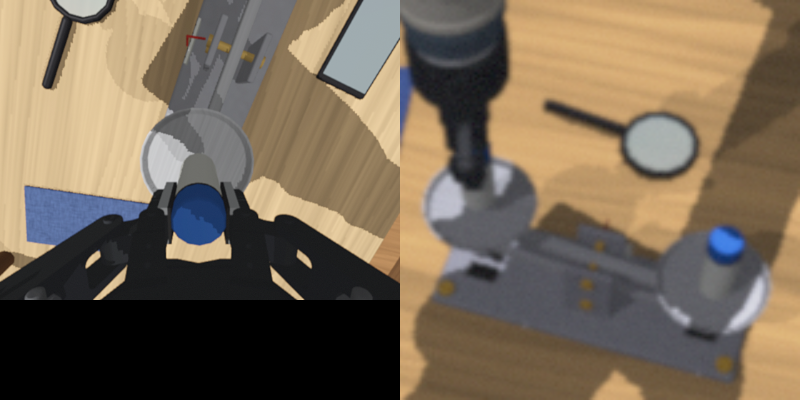

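The first tube stands centrally on the left pan (cap at (725,243) in the right half) and the second hangs over the middle of the raised right pan (480,205). I lower it slowly and watch the force.

In the tool's units: 1.3 cm is 0.0173, 1.1 cm is 0.0147.

Call:
servo_tool --commands '[{"dx": 0,"dy": 0,"dz": 0.004,"wx": 0,"wy": 0,"wz": 0},{"dx": 0,"dy": 0,"dz": 0.008,"wx": 0,"wy": 0,"wz": 0},{"dx": 0,"dy": 0,"dz": 0.012,"wx": 0,"wy": 0,"wz": 0},{"dx": 0,"dy": 0,"dz": 0.0147,"wx": 0,"wy": 0,"wz": 0},{"dx": 0,"dy": 0,"dz": 0.0173,"wx": 0,"wy": 0,"wz": 0}]'

```text
t: 20.08
tool_pos: [608.7, -115.5, 166.2]
ee_rot: [-0.0, 0.597, 0.802, -0.0]
wrist_force: [0.7, -0.4, -3.1]
finger_gap: 28.9
grasp_force: 61.3
```

In the tool's units: 0.4 cm is 0.0053, 0.3 cm is 0.004.

Call:
servo_tool --commands '[{"dx": 0,"dy": 0,"dz": 0.0013,"wx": 0,"wy": 0,"wz": 0},{"dx": 0,"dy": 0,"dz": 0.0027,"wx": 0,"wy": 0,"wz": 0},{"dx": 0,"dy": 0,"dz": 0.004,"wx": 0,"wy": 0,"wz": 0},{"dx": 0,"dy": 0,"dz": 0.0053,"wx": 0,"wy": 0,"wz": 0}]'

```text
t: 20.58
tool_pos: [608.7, -115.7, 162.5]
ee_rot: [0.0, 0.598, 0.802, -0.0]
wrist_force: [-1.1, -0.4, -0.3]
finger_gap: 29.0
grasp_force: 61.6
```

```bash
python3 - <<'E'
from h import *
im=snap('scene','sc8a');print([np.round(e[0],2) for e,b in capfit(im,15)])
look(6,"sc8")
E
```

```text
[array([332.32, 230.29]), array([404.12, 230.51]), array([417.3 , 229.67])]
t 20.925 z [ 608.7 -115.6  162.4] F -0.16
[225.5 214.6] [13.5 14.4]
```

In the tool's units: 1 cm is 0.0133, 0.8 cm is 0.0107.

Call:
servo_tool --commands '[{"dx": 0,"dy": 0,"dz": 0.0027,"wx": 0,"wy": 0,"wz": 0},{"dx": 0,"dy": 0,"dz": 0.0053,"wx": 0,"wy": 0,"wz": 0},{"dx": 0,"dy": 0,"dz": 0.008,"wx": 0,"wy": 0,"wz": 0},{"dx": 0,"dy": 0,"dz": 0.0107,"wx": 0,"wy": 0,"wz": 0},{"dx": 0,"dy": 0,"dz": 0.0133,"wx": 0,"wy": 0,"wz": 0}]'

```text
t: 21.55
tool_pos: [608.8, -115.5, 152.2]
ee_rot: [0.0, 0.598, 0.802, 0.0]
wrist_force: [-0.0, -1.4, -0.6]
finger_gap: 28.9
grasp_force: 61.6
```

```bash
python3 - <<'E'
from h import *
look(10,"sc9")
print([np.round(e[0],2) for e,b in capfit(np.load('pics/sc9.npy'),15)])
E
```

```text
t 22.05 z [ 608.7 -115.4  152.4] F -0.11
[225.6 217. ] [12.8 13.8]
[343.7 249.1] [ 9.1 14.7]
[array([333.27, 227.92]), array([404.12, 230.51]), array([417.3 , 229.67])]
```

In the tool's units: 1.5 cm is 0.02, 1.4 cm is 0.0187.

Call:
servo_tool --commands '[{"dx": 0,"dy": 0,"dz": 0.0027,"wx": 0,"wy": 0,"wz": 0},{"dx": 0,"dy": 0,"dz": 0.0053,"wx": 0,"wy": 0,"wz": 0},{"dx": 0,"dy": 0,"dz": 0.008,"wx": 0,"wy": 0,"wz": 0},{"dx": 0,"dy": 0,"dz": 0.0107,"wx": 0,"wy": 0,"wz": 0},{"dx": 0,"dy": 0,"dz": 0.0133,"wx": 0,"wy": 0,"wz": 0},{"dx": 0,"dy": 0,"dz": 0.016,"wx": 0,"wy": 0,"wz": 0},{"dx": 0,"dy": 0,"dz": 0.0187,"wx": 0,"wy": 0,"wz": 0},{"dx": 0,"dy": 0,"dz": 0.02,"wx": 0,"wy": 0,"wz": 0}]'

```text
t: 23.05
tool_pos: [608.6, -115.4, 137.2]
ee_rot: [-0.0, 0.597, 0.802, 0.0]
wrist_force: [-0.2, 1.5, 0.1]
finger_gap: 28.8
grasp_force: 61.5
```

In the tool's units: 0.15 cm is 0.002, 0.1 cm is 0.0013.

Call:
servo_tool --commands '[{"dx": 0,"dy": 0,"dz": 0.0013,"wx": 0,"wy": 0,"wz": 0},{"dx": 0,"dy": 0,"dz": 0.002,"wx": 0,"wy": 0,"wz": 0},{"dx": 0,"dy": 0,"dz": 0.002,"wx": 0,"wy": 0,"wz": 0}]'

```text
t: 23.42
tool_pos: [608.6, -115.5, 135.8]
ee_rot: [-0.0, 0.598, 0.802, -0.0]
wrist_force: [-0.5, 1.5, -0.1]
finger_gap: 29.1
grasp_force: 61.5
```

```bash
python3 - <<'E'
from h import *
look(5,"sc10")
print([np.round(e[0],2) for e,b in capfit(np.load('pics/sc10.npy'),15)])
E
```

```text
t 23.675 z [ 608.6 -115.5  135.9] F 0.23
[226.6 220.5] [12.7 13.9]
[343.  246.8] [10.1 21.6]
[array([333.62, 223.96]), array([404.12, 230.51]), array([417.37, 229.68])]
```

In the tool's units: 0.1 cm is 0.0013.

Call:
servo_tool --commands '[{"dx": 0,"dy": 0,"dz": 0.0013,"wx": 0,"wy": 0,"wz": 0},{"dx": 0,"dy": 0,"dz": 0.0013,"wx": 0,"wy": 0,"wz": 0}]'

```text
t: 23.92
tool_pos: [608.7, -115.5, 134.8]
ee_rot: [-0.0, 0.598, 0.802, -0.0]
wrist_force: [0.5, 1.2, -0.4]
finger_gap: 28.8
grasp_force: 61.6
```

```bash
python3 - <<'E'
from h import *
look(4)
E
```

```text
t 24.125 z [ 608.7 -115.5  134.8] F -0.18
[226.4 220.5] [12.4 13.4]
[343.  246.7] [10.1 21.6]
```

In the tool's units: 0.06 cm is 0.0008.

Call:
servo_tool --commands '[{"dx": 0,"dy": 0,"dz": 0.0008,"wx": 0,"wy": 0,"wz": 0},{"dx": 0,"dy": 0,"dz": 0.0008,"wx": 0,"wy": 0,"wz": 0}]'

```text
t: 24.38
tool_pos: [608.7, -115.5, 134.6]
ee_rot: [0.0, 0.597, 0.802, 0.0]
wrist_force: [-1.8, 1.2, 3.1]
finger_gap: 29.3
grasp_force: 62.0
```

```bash
python3 - <<'E'
from h import *
look(3)
E
```

```text
t 24.525 z [ 608.7 -115.5  134.6] F 4.28
[226.5 220.9] [12.3 12.5]
[343.  246.7] [10.1 21.6]
```

Call:
servo_tool --commands '[{"dx": 0,"dy": 0,"dz": -0.0009,"wx": 0,"wy": 0,"wz": 0},{"dx": 0,"dy": 0,"dz": -0.0009,"wx": 0,"wy": 0,"wz": 0}]'

```text
t: 24.78
tool_pos: [608.7, -115.5, 134.7]
ee_rot: [-0.0, 0.598, 0.802, -0.0]
wrist_force: [-0.7, 1.8, 0.6]
finger_gap: 28.8
grasp_force: 61.7
```

Call:
servo_tool --commands '[{"dx": 0,"dy": 0,"dz": 0,"wx": 0,"wy": 0,"wz": 0},{"dx": 0,"dy": 0,"dz": 0,"wx": 0,"wy": 0,"wz": 0},{"dx": 0,"dy": 0,"dz": 0,"wx": 0,"wy": 0,"wz": 0},{"dx": 0,"dy": 0,"dz": 0,"wx": 0,"wy": 0,"wz": 0},{"dx": 0,"dy": 0,"dz": 0,"wx": 0,"wy": 0,"wz": 0}]' --gripper 6.0

```text
t: 25.4
tool_pos: [608.7, -115.5, 135.0]
ee_rot: [0.0, 0.598, 0.802, -0.0]
wrist_force: [0.2, -0.6, -0.1]
finger_gap: 59.9
grasp_force: 0.0
```

```bash
python3 - <<'E'
from h import *
look(10,"sc11")
b=np.load('pics/sc11.npy');print([np.round(e[0],2) for e,_ in capfit(b,15)])
im=snap("wrist","w11")
W=np.zeros((400,800,3),np.uint8);W[:300,:400]=cv2.resize(im,(400,300));W[:,400:]=cv2.resize(b[140:290,210:360],(400,400))
cv2.imwrite("pics/v11.png",W[:,:,::-1])
E
```

```text
t 25.9 z [ 608.7 -115.5  135. ] F 0.06
[343.  246.7] [10.1 21.6]
[array([333.91, 223.78]), array([404.09, 230.55]), array([417.37, 229.68])]
```

View pics/v11.png

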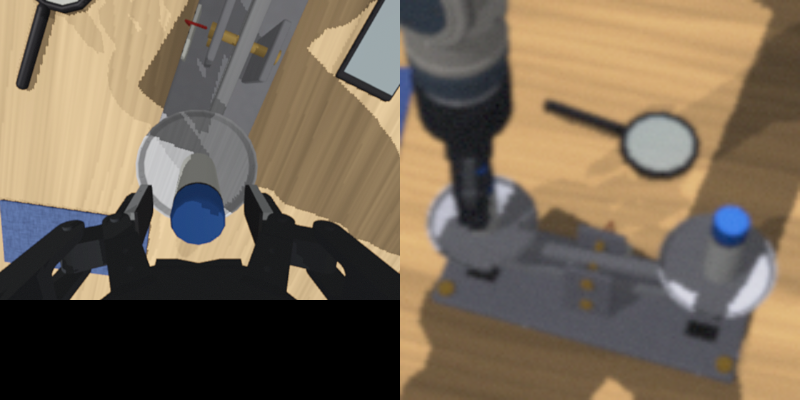

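With the fingers fully open, the right pan stays down: the left tube's cap stayed at (333.9,223.8), up from (332.3,230.3). The right-hand tube is therefore the heavier, which matches the wrist weighing. I'll regrip it and lift slowly.

Call:
servo_tool --commands '[{"dx": 0,"dy": 0,"dz": 0,"wx": 0,"wy": 0,"wz": 0},{"dx": 0,"dy": 0,"dz": 0,"wx": 0,"wy": 0,"wz": 0},{"dx": 0,"dy": 0,"dz": 0,"wx": 0,"wy": 0,"wz": 0},{"dx": 0,"dy": 0,"dz": 0,"wx": 0,"wy": 0,"wz": 0},{"dx": 0,"dy": 0,"dz": 0,"wx": 0,"wy": 0,"wz": 0},{"dx": 0,"dy": 0,"dz": 0,"wx": 0,"wy": 0,"wz": 0}]' --gripper 2.0

```text
t: 26.7
tool_pos: [608.6, -115.5, 135.1]
ee_rot: [0.0, 0.598, 0.802, -0.0]
wrist_force: [-2.8, -1.5, 3.9]
finger_gap: 28.6
grasp_force: 59.0
```

In the tool's units: -1.85 cm is -0.0247, -1.65 cm is -0.022.

Call:
servo_tool --commands '[{"dx": 0,"dy": 0,"dz": -0.0013,"wx": 0,"wy": 0,"wz": 0},{"dx": 0,"dy": 0,"dz": -0.0033,"wx": 0,"wy": 0,"wz": 0},{"dx": 0,"dy": 0,"dz": -0.006,"wx": 0,"wy": 0,"wz": 0},{"dx": 0,"dy": 0,"dz": -0.0087,"wx": 0,"wy": 0,"wz": 0},{"dx": 0,"dy": 0,"dz": -0.0113,"wx": 0,"wy": 0,"wz": 0},{"dx": 0,"dy": 0,"dz": -0.014,"wx": 0,"wy": 0,"wz": 0},{"dx": 0,"dy": 0,"dz": -0.0167,"wx": 0,"wy": 0,"wz": 0},{"dx": 0,"dy": 0,"dz": -0.0193,"wx": 0,"wy": 0,"wz": 0},{"dx": 0,"dy": 0,"dz": -0.022,"wx": 0,"wy": 0,"wz": 0},{"dx": 0,"dy": 0,"dz": -0.0247,"wx": 0,"wy": 0,"wz": 0}]'

```text
t: 27.95
tool_pos: [608.7, -115.5, 153.6]
ee_rot: [0.0, 0.598, 0.802, 0.0]
wrist_force: [0.8, -1.1, -0.5]
finger_gap: 28.9
grasp_force: 59.1
```

In the tool's units: -1.6 cm is -0.0213, -1.4 cm is -0.0187.

Call:
servo_tool --commands '[{"dx": 0,"dy": 0,"dz": -0.002,"wx": 0,"wy": 0,"wz": 0},{"dx": 0,"dy": 0,"dz": -0.004,"wx": 0,"wy": 0,"wz": 0},{"dx": 0,"dy": 0,"dz": -0.006,"wx": 0,"wy": 0,"wz": 0},{"dx": 0,"dy": 0,"dz": -0.008,"wx": 0,"wy": 0,"wz": 0},{"dx": 0,"dy": 0,"dz": -0.01,"wx": 0,"wy": 0,"wz": 0},{"dx": 0,"dy": 0,"dz": -0.012,"wx": 0,"wy": 0,"wz": 0},{"dx": 0,"dy": 0,"dz": -0.014,"wx": 0,"wy": 0,"wz": 0},{"dx": 0,"dy": 0,"dz": -0.016,"wx": 0,"wy": 0,"wz": 0},{"dx": 0,"dy": 0,"dz": -0.0187,"wx": 0,"wy": 0,"wz": 0},{"dx": 0,"dy": 0,"dz": -0.0213,"wx": 0,"wy": 0,"wz": 0}]'

```text
t: 29.2
tool_pos: [608.5, -115.6, 169.3]
ee_rot: [-0.0, 0.598, 0.802, -0.0]
wrist_force: [0.2, 0.5, -2.5]
finger_gap: 28.8
grasp_force: 59.3
```

```bash
python3 - <<'E'
from h import *
look(4,"sc12")
b=np.load('pics/sc12.npy');print([np.round(e[0],2) for e,_ in capfit(b,15)])
E
```

```text
t 29.4 z [ 608.6 -115.6  169.4] F -2.62
[226.1 214.3] [14.5 15.2]
[array([331.89, 230.83]), array([404.12, 230.51]), array([417.3 , 229.67])]
```

In the tool's units: -8 cm is -0.1067, -5 cm is -0.0667.

Call:
servo_tool --commands '[{"dx": 0,"dy": 0,"dz": -0.0267,"wx": 0,"wy": 0,"wz": 0},{"dx": 0,"dy": 0,"dz": -0.0667,"wx": 0,"wy": 0,"wz": 0},{"dx": 0,"dy": 0,"dz": -0.1067,"wx": 0,"wy": 0,"wz": 0},{"dx": 0,"dy": 0,"dz": -0.1067,"wx": 0,"wy": 0,"wz": 0}]'

```text
t: 29.9
tool_pos: [609.5, -115.8, 251.3]
ee_rot: [0.002, 0.598, 0.802, 0.001]
wrist_force: [-0.9, 0.9, -3.4]
finger_gap: 29.1
grasp_force: 59.8
```

```bash
python3 - <<'E'
from h import *
z=np.load("pics/w2c.npz");c=(z["K"],z["R"],z["t"])
print(onz("",306.7,161.5,44,c)); s=manip.sense();print(s["t"],s["tool_pos"],go((515.5,348,248)))
# tube axis relative to TCP, and rack yaw from its straight long edge in w2
im=np.load("pics/w2.npy");h=cv2.cvtColor(im,cv2.COLOR_RGB2HSV)
pts=[]
for v in range(150,225,5):
    row=h[v,278:300,2].astype(int)
rr=(((h[...,0]<6)|(h[...,0]>174))&(h[...,1]>150)&(h[...,2]>120))
L=np.array([(np.argmax(rr[v]),v) for v in range(150,226)],float)
p=np.polyfit(L[:,1],L[:,0],1);print(p,np.std(np.polyval(p,L[:,1])-L[:,0]))
A=onz("",np.polyval(p,150),150,44,c);B=onz("",np.polyval(p,225),225,44,c);d=A-B;print("edge yaw",np.arctan2(d[1],d[0])-np.pi/2)
E
```

```text
[515.05333913 348.15414467  44.        ]
29.9 [ 609.52154803 -115.79727015  251.3129082 ] [47.13  4.25  0.23]
[-1.53110048e-02  2.89133971e+02] 0.2847593495955303
edge yaw 0.28159504838753957
```

In the tool's units: 47.1 cm is 0.628, 45 cm is 0.6.

Call:
servo_tool --commands '[{"dx": 0.0533,"dy": 0.0053,"dz": 0,"wx": 0,"wy": 0,"wz": 0},{"dx": 0.1333,"dy": 0.012,"dz": 0,"wx": 0,"wy": 0,"wz": 0},{"dx": 0.2133,"dy": 0.0187,"dz": 0,"wx": 0,"wy": 0,"wz": 0},{"dx": 0.2933,"dy": 0.0267,"dz": 0,"wx": 0,"wy": 0,"wz": 0},{"dx": 0.3733,"dy": 0.0333,"dz": 0,"wx": 0,"wy": 0,"wz": 0},{"dx": 0.4533,"dy": 0.0413,"dz": 0,"wx": 0,"wy": 0,"wz": 0},{"dx": 0.5333,"dy": 0.048,"dz": 0,"wx": 0,"wy": 0,"wz": 0},{"dx": 0.6,"dy": 0.0533,"dz": 0,"wx": 0,"wy": 0,"wz": 0},{"dx": 0.628,"dy": 0.056,"dz": 0,"wx": 0,"wy": 0,"wz": 0},{"dx": 0.628,"dy": 0.056,"dz": 0,"wx": 0,"wy": 0,"wz": 0}]'

```text
t: 31.15
tool_pos: [513.5, 348.8, 247.9]
ee_rot: [-0.0, 0.597, 0.803, -0.001]
wrist_force: [-0.0, 0.6, -2.4]
finger_gap: 28.8
grasp_force: 59.9
```

Call:
servo_tool --commands '[{"dx": 0,"dy": 0,"dz": 0.04,"wx": 0,"wy": 0,"wz": 0},{"dx": 0,"dy": 0,"dz": 0.0933,"wx": 0,"wy": 0,"wz": 0},{"dx": 0,"dy": 0,"dz": 0.1467,"wx": 0,"wy": 0,"wz": 0},{"dx": 0,"dy": 0,"dz": 0.18,"wx": 0,"wy": 0,"wz": 0},{"dx": 0,"dy": 0,"dz": 0.1907,"wx": 0,"wy": 0,"wz": 0},{"dx": 0,"dy": 0,"dz": 0.1907,"wx": 0,"wy": 0,"wz": 0},{"dx": 0,"dy": 0,"dz": 0.1907,"wx": 0,"wy": 0,"wz": 0}]'

```text
t: 32.02
tool_pos: [515.0, 347.8, 107.7]
ee_rot: [0.0, 0.598, 0.802, 0.001]
wrist_force: [1.0, 0.4, -2.9]
finger_gap: 28.8
grasp_force: 59.8
```

```bash
python3 - <<'E'
from h import *
s=manip.sense();c=cal("wrist");im=snap("wrist","w13");b=snap("scene","sc13");print(s["t"],s["tool_pos"],s["wrist_force"],go((515,348,106)))
for p in((515,348,44),(515,348,60)):print(proj("",p,c).round(1),proj("scene",p).round(1))
W=np.zeros((400,800,3),np.uint8);W[:,:400]=cv2.resize(im[130:290,200:360],(400,400),interpolation=cv2.INTER_CUBIC);W[:,400:]=cv2.resize(b[180:270,380:470],(400,400),interpolation=cv2.INTER_CUBIC)
cv2.imwrite("pics/v13.png",W[:,:,::-1])
E
```

```text
32.025 [514.9825683  347.76802272 107.68477317] [ 0.96095374  0.43447268 -2.91731245] [-0.    0.02  0.16]
[276.9 227.6] [424.6 236.6]
[276.9 235.7] [426.7 233.5]
```

View pics/v13.png

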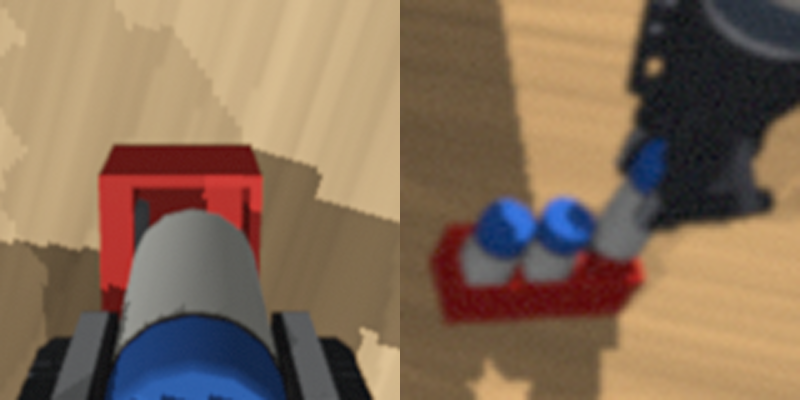

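The wrist crop shows the tube's foot over the empty cell. The cell's mid-column at 277 px matches the projection, and the tongue shows at the cell's left. Lowering gently.

Call:
servo_tool --commands '[{"dx": 0,"dy": 0,"dz": 0.0067,"wx": 0,"wy": 0,"wz": 0},{"dx": 0,"dy": 0,"dz": 0.0133,"wx": 0,"wy": 0,"wz": 0},{"dx": 0,"dy": 0,"dz": 0.0187,"wx": 0,"wy": 0,"wz": 0},{"dx": 0,"dy": 0,"dz": 0.0227,"wx": 0,"wy": 0,"wz": 0},{"dx": 0,"dy": 0,"dz": 0.0253,"wx": 0,"wy": 0,"wz": 0},{"dx": 0,"dy": 0,"dz": 0.0267,"wx": 0,"wy": 0,"wz": 0},{"dx": 0,"dy": 0,"dz": 0.0267,"wx": 0,"wy": 0,"wz": 0}]'

```text
t: 33.0
tool_pos: [514.3, 347.9, 86.5]
ee_rot: [-0.0, 0.598, 0.802, 0.0]
wrist_force: [-1.0, 0.1, -2.3]
finger_gap: 28.9
grasp_force: 59.8
```

```bash
python3 - <<'E'
from h import *
F=[];M=[]
for i in range(3): manip.capture("top");s=manip.sense();F.append(s["wrist_force"]);M.append(s["moment"])
print(s["t"],s["tool_pos"],np.mean(F,0).round(2),np.mean(M,0).round(2))
E
```

```text
33.15 [514.30771543 347.86553013  86.61912836] [-0.17  0.42 -2.93] [ 0.   -0.02  0.  ]
```

In the tool's units: 0.3 cm is 0.004, 0.15 cm is 0.002.

Call:
servo_tool --commands '[{"dx": 0,"dy": 0,"dz": 0.002,"wx": 0,"wy": 0,"wz": 0},{"dx": 0,"dy": 0,"dz": 0.004,"wx": 0,"wy": 0,"wz": 0},{"dx": 0,"dy": 0,"dz": 0.004,"wx": 0,"wy": 0,"wz": 0}]'

```text
t: 33.52
tool_pos: [514.1, 347.8, 83.3]
ee_rot: [-0.0, 0.598, 0.802, -0.0]
wrist_force: [0.7, 0.4, -2.9]
finger_gap: 29.0
grasp_force: 59.8
```

In the tool's units: 0.3 cm is 0.004, 0.15 cm is 0.002.

Call:
servo_tool --commands '[{"dx": 0,"dy": 0,"dz": 0.002,"wx": 0,"wy": 0,"wz": 0},{"dx": 0,"dy": 0,"dz": 0.004,"wx": 0,"wy": 0,"wz": 0},{"dx": 0,"dy": 0,"dz": 0.004,"wx": 0,"wy": 0,"wz": 0}]'

```text
t: 33.9
tool_pos: [514.1, 347.8, 80.3]
ee_rot: [-0.0, 0.598, 0.802, -0.0]
wrist_force: [0.6, 0.6, -2.4]
finger_gap: 28.9
grasp_force: 59.8
```

```bash
cat >> h.py <<'E'
def fm(n=3):
    F=[];M=[]
    for i in range(n): manip.capture("top");s=manip.sense();F.append(s["wrist_force"]);M.append(s["moment"])
    f=np.mean(F,0);print(s["t"],s["tool_pos"].round(1),f.round(2),np.mean(M,0).round(2),"along tool x,y:",(f@[-.287,.958,0]).round(2),(f@[.958,.287,0]).round(2))
E
python3 -c "
from h import *
fm()"
```

```text
34.05 [514.3 347.8  80.5] [-0.08  0.36 -2.36] [-0.04 -0.04 -0.  ] along tool x,y: 0.36 0.03
```

In the tool's units: 0.5 cm is 0.0067, 0.4 cm is 0.0053.

Call:
servo_tool --commands '[{"dx": 0,"dy": 0,"dz": 0.0027,"wx": 0,"wy": 0,"wz": 0},{"dx": 0,"dy": 0,"dz": 0.0053,"wx": 0,"wy": 0,"wz": 0},{"dx": 0,"dy": 0,"dz": 0.0067,"wx": 0,"wy": 0,"wz": 0},{"dx": 0,"dy": 0,"dz": 0.0067,"wx": 0,"wy": 0,"wz": 0}]'

```text
t: 34.55
tool_pos: [514.3, 347.9, 75.4]
ee_rot: [-0.0, 0.597, 0.802, -0.0]
wrist_force: [-0.4, 0.9, -3.2]
finger_gap: 28.7
grasp_force: 59.9
```

In the tool's units: 0.3 cm is 0.004, 0.15 cm is 0.002.

Call:
servo_tool --commands '[{"dx": 0,"dy": 0,"dz": 0.002,"wx": 0,"wy": 0,"wz": 0},{"dx": 0,"dy": 0,"dz": 0.004,"wx": 0,"wy": 0,"wz": 0},{"dx": 0,"dy": 0,"dz": 0.004,"wx": 0,"wy": 0,"wz": 0}]'

```text
t: 34.92
tool_pos: [514.7, 348.0, 72.8]
ee_rot: [0.0, 0.598, 0.802, 0.001]
wrist_force: [1.9, 0.5, 1.6]
finger_gap: 29.2
grasp_force: 60.3
```

In the tool's units: 0.3 cm is 0.004, 0.15 cm is 0.002.

Call:
servo_tool --commands '[{"dx": 0,"dy": 0,"dz": 0.002,"wx": 0,"wy": 0,"wz": 0},{"dx": 0,"dy": 0,"dz": 0.004,"wx": 0,"wy": 0,"wz": 0},{"dx": 0,"dy": 0,"dz": 0.004,"wx": 0,"wy": 0,"wz": 0}]'

```text
t: 35.3
tool_pos: [514.6, 348.0, 69.2]
ee_rot: [0.0, 0.598, 0.802, 0.0]
wrist_force: [4.0, 1.5, -1.0]
finger_gap: 29.1
grasp_force: 60.0
```

```bash
python3 -c "
from h import *
fm()"
```

```text
35.45 [514.6 347.9  69.2] [ 4.83  1.26 -1.67] [ 0.31 -1.26 -0.03] along tool x,y: -0.18 4.99
```

The tongue is passed, with a 5 N side force along +x as expected. On down to the floor.

In the tool's units: 0.7 cm is 0.0093, 0.5 cm is 0.0067.

Call:
servo_tool --commands '[{"dx": 0,"dy": 0,"dz": 0.0033,"wx": 0,"wy": 0,"wz": 0},{"dx": 0,"dy": 0,"dz": 0.0067,"wx": 0,"wy": 0,"wz": 0},{"dx": 0,"dy": 0,"dz": 0.0093,"wx": 0,"wy": 0,"wz": 0},{"dx": 0,"dy": 0,"dz": 0.0093,"wx": 0,"wy": 0,"wz": 0}]'

```text
t: 35.95
tool_pos: [514.3, 347.8, 62.0]
ee_rot: [-0.0, 0.598, 0.802, -0.0]
wrist_force: [6.3, 2.3, -3.5]
finger_gap: 28.8
grasp_force: 59.9
```

In the tool's units: 0.9 cm is 0.012, 0.7 cm is 0.0093.

Call:
servo_tool --commands '[{"dx": 0,"dy": 0,"dz": 0.0033,"wx": 0,"wy": 0,"wz": 0},{"dx": 0,"dy": 0,"dz": 0.0067,"wx": 0,"wy": 0,"wz": 0},{"dx": 0,"dy": 0,"dz": 0.0093,"wx": 0,"wy": 0,"wz": 0},{"dx": 0,"dy": 0,"dz": 0.012,"wx": 0,"wy": 0,"wz": 0},{"dx": 0,"dy": 0,"dz": 0.012,"wx": 0,"wy": 0,"wz": 0}]'

```text
t: 36.58
tool_pos: [514.4, 347.8, 53.0]
ee_rot: [-0.0, 0.598, 0.802, -0.0]
wrist_force: [5.3, 1.5, -3.0]
finger_gap: 29.0
grasp_force: 60.1
```

In the tool's units: 0.1 cm is 0.0013.

Call:
servo_tool --commands '[{"dx": 0,"dy": 0,"dz": 0.0013,"wx": 0,"wy": 0,"wz": 0},{"dx": 0,"dy": 0,"dz": 0.0013,"wx": 0,"wy": 0,"wz": 0}]'

```text
t: 36.83
tool_pos: [514.4, 347.9, 52.1]
ee_rot: [0.0, 0.598, 0.802, 0.0]
wrist_force: [5.3, 1.3, -1.4]
finger_gap: 28.8
grasp_force: 60.3
```

In the tool's units: 0.1 cm is 0.0013.

Call:
servo_tool --commands '[{"dx": 0,"dy": 0,"dz": 0.0013,"wx": 0,"wy": 0,"wz": 0},{"dx": 0,"dy": 0,"dz": 0.0013,"wx": 0,"wy": 0,"wz": 0}]'

```text
t: 37.08
tool_pos: [514.4, 347.9, 51.1]
ee_rot: [0.0, 0.598, 0.802, 0.0]
wrist_force: [4.8, 1.2, -2.7]
finger_gap: 28.9
grasp_force: 60.3
```

In the tool's units: 0.1 cm is 0.0013.

Call:
servo_tool --commands '[{"dx": 0,"dy": 0,"dz": 0.0013,"wx": 0,"wy": 0,"wz": 0},{"dx": 0,"dy": 0,"dz": 0.0013,"wx": 0,"wy": 0,"wz": 0}]'

```text
t: 37.33
tool_pos: [514.5, 348.0, 50.7]
ee_rot: [0.0, 0.598, 0.802, 0.0]
wrist_force: [4.5, 1.6, 1.8]
finger_gap: 28.8
grasp_force: 60.5
```

In the tool's units: 0.06 cm is 0.0008.

Call:
servo_tool --commands '[{"dx": 0,"dy": 0,"dz": 0.0008,"wx": 0,"wy": 0,"wz": 0},{"dx": 0,"dy": 0,"dz": 0.0008,"wx": 0,"wy": 0,"wz": 0}]'

```text
t: 37.58
tool_pos: [514.6, 347.9, 50.6]
ee_rot: [0.0, 0.598, 0.802, 0.0]
wrist_force: [3.4, 0.4, 7.2]
finger_gap: 29.0
grasp_force: 61.2
```

```bash
python3 -c "
from h import *
fm()"
```

```text
37.725 [514.5 348.   50.6] [ 3.43 -0.25  7.15] [ 0.05 -0.79 -0.01] along tool x,y: -1.23 3.21
```

The sharp rise at TCP z 50.6, with the foot at about 4 mm, means it is seated on the cell floor. Release and retreat.

Call:
servo_tool --commands '[{"dx": 0,"dy": 0,"dz": 0,"wx": 0,"wy": 0,"wz": 0},{"dx": 0,"dy": 0,"dz": 0,"wx": 0,"wy": 0,"wz": 0},{"dx": 0,"dy": 0,"dz": 0,"wx": 0,"wy": 0,"wz": 0},{"dx": 0,"dy": 0,"dz": 0,"wx": 0,"wy": 0,"wz": 0},{"dx": 0,"dy": 0,"dz": 0,"wx": 0,"wy": 0,"wz": 0}]' --gripper 8.0

```text
t: 38.35
tool_pos: [514.1, 347.8, 49.8]
ee_rot: [-0.0, 0.597, 0.802, -0.0]
wrist_force: [0.0, 0.7, 0.8]
finger_gap: 79.8
grasp_force: 0.0
```

In the tool's units: -22 cm is -0.2933, -20 cm is -0.2667.

Call:
servo_tool --commands '[{"dx": 0,"dy": 0,"dz": -0.0267,"wx": 0,"wy": 0,"wz": 0},{"dx": 0,"dy": 0,"dz": -0.08,"wx": 0,"wy": 0,"wz": 0},{"dx": 0,"dy": 0,"dz": -0.1467,"wx": 0,"wy": 0,"wz": 0},{"dx": 0,"dy": 0,"dz": -0.2133,"wx": 0,"wy": 0,"wz": 0},{"dx": -0.1067,"dy": -0.0533,"dz": -0.2667,"wx": 0,"wy": 0,"wz": 0},{"dx": -0.1067,"dy": -0.0533,"dz": -0.2933,"wx": 0,"wy": 0,"wz": 0},{"dx": -0.1067,"dy": -0.0533,"dz": -0.2933,"wx": 0,"wy": 0,"wz": 0}]'

```text
t: 39.22
tool_pos: [499.3, 258.3, 273.1]
ee_rot: [0.002, 0.598, 0.801, 0.002]
wrist_force: [0.3, 0.6, -0.8]
finger_gap: 80.1
grasp_force: 0.0
```

```bash
python3 - <<'E'
from h import *
look(2,"sc14")
s=manip.sense();c=cal("wrist");im=snap("wrist","w14")
for e,b in capfit(im): print("w",np.round(e[0],1),np.round(e[1],1),onz("",*e[0],88,c).round(1))
b=np.load("pics/sc14.npy");print([np.round(e[0],1) for e,_ in capfit(b,15)],[proj("scene",p).round(1) for p in((525,315,86),(515,348,86))])
t=snap("top","t14");print([(np.round(e[0],1),onz("top",*e[0],88).round(1)) for e,_ in capfit(t,15)])
E
```

```text
t 39.325 z [498.9 259.6 270. ] F -0.25
[239.1 217.2] [37.4 42. ]
[311.1 244.1] [26.5 34.6]
w [315.6 179.3] [25.1 26.5] [533.  282.9  88. ]
[array([431.3, 229. ]), array([331.7, 230.9]), array([404.2, 230.5]), array([417.6, 229.7])] [array([416.6, 229.1]), array([430.2, 228.3])]
[(array([243.4, 193.1]), array([638.6, 111.2,  88. ])), (array([185.6, 226.5]), array([534.7, 278. ,  88. ])), (array([ 54.3, 269.7]), array([399.5, 653.2,  88. ]))]
```

The three rack caps lie in an even, level line at (404,230.5), (418,229.7) and (431,229.0). The lighter tube still stands on the lowered left pan with its cap at (332,231).

```bash
python3 -c "
from station import manip
print(manip.hand_in())"
```

```text
the job is handed in; nothing more can be done
None
```

Job handed in at about 39.5 s: the tube that started nearer the robot sank the right pan, so it was the heavier and is now seated on the floor of the rack's empty cell; the other tube still stands on the left pan.

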